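# Pack the sample carrier

## Task

Pack the three lidded sample tins upright into the carrier, each in the bay made for its size: largest tin in the wide bay, middle tin in the middle bay, smallest tin at the narrow end of the long bay. Fill the gap left beside the smallest tin with the thick wooden block, laid crosswise flat on the bay's floor, so that the tin cannot slide about. Leave the tin without a lid and the thin block where they stand.

Things in the scene. Friction and masses are not known exactly. Their poses are not given: they have to be found in the camera images.
- wide_tin_mid (a point): the largest lidded tin: flat, off-white metal, round, 66 mm across, 34 mm high, stands upright on the table. The point is its centre, half-way up; z is up.
- middle_tin_mid (a point): the middle lidded tin: off-white metal, round, 57 mm across, 38 mm high, upright. The point is its centre, half-way up (19 mm over its underside).
- small_tin_mid (a point): the smallest lidded tin: off-white metal, round, 40 mm across, 36 mm high, upright. The point is its centre, half-way up.
- open_tin_mid (a point): look-alike that stays: a tin without its lid, 55 mm across, 30 mm high, hollow and open at the top. The point is its centre, half-way up.
- thick_block_mid (a point): the thick one of two plain wooden blocks: 58 mm (x) by 32 mm (y) by 36 mm high. The point is its centre, half-way up; x runs along its 58 mm length.
- thin_block_mid (a point): look-alike that stays: the thin wooden block, 58 mm (x) by 16 mm (y) by 36 mm high, standing on edge. The point is its centre, half-way up.
- wide_bay (a point): bay for the largest tin, in one of three grey inserts in a row (changing order) on a plywood carrier with end boards 48 mm high. Point: centre of the bay floor, 13 mm above the table; y along the row, x across, z up. 82 mm long in y between cross walls 20 mm high; side walls 74 mm apart in x only at its corners: 44 mm open notches amid both sides give fingers closing along x room to the floor.
- middle_bay (a point): bay for the middle tin, in another insert. Point: centre of its floor, 13 mm above the table; axes as for wide_bay. 73 mm long in y between cross walls 20 mm high; side walls of that height, 62 mm apart in x, stand only at its corners and leave 44 mm notches amid both sides for fingers that close along x.
- small_nest (a point): place of the smallest tin: narrow (-y) end of the long bay, in the third insert. That bay is 96 mm long in y between cross walls 20 mm high; at this end two lugs as high, 44 mm apart in x and 10 mm long in y, flank the tin; else the sides are open for fingers closing along x. Point: on the floor, 13 mm above the table, 29 mm from the -y cross wall; axes as for wide_bay.
- block_gap (a point): place of the thick block: the rest of the same long bay, its wide (+y) end, where the lugs are 74 mm apart in x and 6 mm long in y. The block's 58 mm length lies along x (across the carrier). Point: on the floor, 13 mm above the table, 23 mm from the +y cross wall and 44 mm from small_nest; axes as for wide_bay.
Things that resemble listed ones, but are neither listed nor needed, are in the scene too. What is shaped like the part that bears wide_tin_mid but orange or purple is not meant.

How it is judged:
At the end, for the whole second after the job is handed in: Each lidded tin upright (0.12 rad) on the floor (4 mm) of its own bay, within its walls (x 15 to 17 mm, y 12 to 18 mm of its point); the thick block flat in the gap beside the smallest tin (x 14 mm, y -19 to +11 mm), its length within 0.3 rad of x; all at rest (x of wide_tin_mid in the frame of wide_bay between -0.015 and 0.015 m and y of wide_tin_mid in the frame of wide_bay between -0.012 and 0.012 m and z of wide_tin_mid in the frame of wide_bay between 0.013 and 0.021 m and angle between each of wide_tin_mid, middle_tin_mid, small_tin_mid, thick_block_mid's own z axis and vertical below 0.12 rad and x of middle_tin_mid in the frame of middle_bay between -0.016 and 0.016 m and y of middle_tin_mid in the frame of middle_bay between -0.012 and 0.012 m and z of middle_tin_mid in the frame of middle_bay between 0.015 and 0.023 m and x of small_tin_mid in the frame of small_nest between -0.017 and 0.017 m and y of small_tin_mid in the frame of small_nest between -0.013 and 0.018 m and z of small_tin_mid in the frame of small_nest between 0.014 and 0.022 m and x of thick_block_mid in the frame of block_gap between -0.014 and 0.014 m and y of thick_block_mid in the frame of block_gap between -0.019 and 0.011 m and z of thick_block_mid in the frame of block_gap between 0.014 and 0.022 m and angle between the x axis of thick_block_mid and the x axis of block_gap, either way round below 0.3 rad and linear speed of each of wide_tin, middle_tin, small_tin, thick_block below 0.02 m/s); the robot touches nothing.
It fails at once if the tin without a lid is moved by more than 30 mm (distance of open_tin_mid from where it was at the start of the episode above 0.03 m).
It fails at once if the thin block is moved by more than 30 mm (distance of thin_block_mid from where it was at the start of the episode above 0.03 m).
It also fails if it takes over 80 s, if anything falls off the work surface, if the arm or the gripper's body presses on something with over 40 N, if the wrist force passes 120 N, or if a joint passes its speed limit or range.

## Robot

A 6-joint arm with a two-finger parallel gripper is mounted at the origin on a cart in front of the work surface, level with it; the furniture and walls round the work are solid. World frame = base frame: x ahead of the robot, y to its left, z up, the work surface at z = 0. Lengths are in m, angles in rad, forces in N, time in s.
With the tool pointing down it reaches from about 0.275 to 0.85 m from the base axis. Payload 5.2 kg.
Tool frame: the origin (TCP) lies at the centre of the arm's flange, where the gripper is bolted on; the fingertips stand 173 mm ahead of it and the grasp point (between the pads) lies manip.tcp_to_grasp ahead of it (manip.tcp_to_grasp is the distance from the TCP to the grasp point, in m); z points along the fingers, y is the direction in which the jaws open and shut (so a half turn about z gives the same grasp; the last joint's range is limited). The gripper opens to 85 mm and grips with 20 to 120 N. Pads are 22 mm wide; open, the fingers measure 114 mm over their backs; the gripper's body (76 mm by 85 mm) begins 54 mm behind the grasp point. The pads swing forward as they close: fully open they stand 13 mm farther back than shut.
Start: joints at [0.972, 0.259, 1.535, -0, 1.348, -0.203], TCP at [0.212, 0.507, 0.405] pointing down, gripper open.
Joint ranges: [-3.14, 3.14], [-0.91, 2.08], [0.19, 2.58], [-1.22, 4.36], [0.22, 2.71], [-3.12, 3.12]. Speed limits (rad/s): [2.57, 2.57, 3.14, 3.14, 3.14, 3.14].

## Interface

Orientations are given as a unit quaternion [x, y, z, w].
In Python, from rig import manip gives the robot as it stands. Calls block until the motion is done:
- manip.move_to(position, orientation): joint-space move of the TCP to a pose.
- manip.move_l(position, speed=0.15, rotation=None, force_limit=None): straight line of the TCP; rotation=None keeps the orientation; speed is the mean speed in m/s. With force_limit (N) it stops when the force on the tool has changed by that much, and returns True; else False.
- manip.set_joints(angles): joint-space move.
- manip.command_gripper(opening, squeeze=None): finger opening in m; squeeze is the grip in N (None keeps the last); returns when the fingers have stopped.
- manip.wait(seconds).
- manip.inverse_kinematics(position, orientation): joint angles nearest the present ones, or None.
- manip.get_obs(): the state.
- manip.camera(name): name is "scene" or "top" or "wrist"; returns a dict with "frame" (400x640x3 uint8, red, green, blue), "fx", "fy", "cx", "cy" (pixels), "rvec" (rotation vector, rad) and "tvec" (3), from world to camera coordinates, as OpenCV has them. Camera axes: x right, y down, z forward; pixel columns grow to the right and rows downward; lengths in m; the calibration is good to about 2 mm. A picture is of the moment at which its call begins. There is no depth.
A pose or a line that the arm cannot do raises manip.IKError and nothing moves.
- manip.job_done(): hands the job in, once; it reports no verdict.
The state is a dict: "clock": time; "joint_positions": joint angles; "joint_velocities": joint speeds; "joint_efforts": joint torques, N m; "position": TCP position; "orientation": TCP orientation; "ft_force": force on the tool from outside, world axes, zero at the start; "moment": the same for the moment, N m; "grip_width": finger opening in m.
Only numpy, scipy, OpenCV 4.12 (cv2) and the standard library are available. Lean on these libraries where they do the work, as an engineer would, in place of code of your own. Each camera call takes 0.05 s, during which the arm holds its last target. There are 200 camera calls.

## Working session

There is one attempt and no reset: what is moved stays moved. The work goes in short steps, each a Python script; the robot and the scene stay as the last script left them, time stands still between calls to the robot, and variables do not carry over. Pictures are saved under pics/ and viewed, about 12 in all and at most 16, crops included, and the job is handed in when it is done.

```bash
ls; mkdir -p pics
python3 - <<'E'
from rig import manip
import cv2,numpy as np
print(manip.tcp_to_grasp, manip.get_obs())
for n in("top","scene"):
    c=manip.camera(n); cv2.imwrite(f"pics/{n}0.png",c["frame"][:,:,::-1])
    R=cv2.Rodrigues(np.array(c["rvec"]))[0]; print(n,c["fx"],c["cx"],c["cy"],-R.T@np.array(c["tvec"]).ravel(),R.round(2).tolist())
E
```

```text
pics
0.1547 {'clock': 0.0, 'joint_positions': array([ 9.72185560e-01,  2.59348862e-01,  1.53610981e+00,  3.35048072e-05,
        1.34797432e+00, -2.02790363e-01]), 'joint_velocities': array([ 8.03352384e-04, -7.90862602e-05, -3.09149841e-04, -7.87811718e-04,
       -8.94394446e-04,  3.89717587e-04]), 'joint_efforts': array([ 4.17603049e-03, -4.46017241e+01, -2.90586430e+01,  1.27988883e-05,
        1.13290537e-02,  1.15933213e-05]), 'position': array([0.21190363, 0.50730423, 0.40386051]), 'orientation': array([ 1.96624318e-01,  9.80478470e-01, -8.40909157e-04, -3.73965372e-04]), 'ft_force': array([0.50790167, 0.27740612, 0.20155908]), 'moment': array([-0.00421466, -0.02055942, -0.0026823 ]), 'grip_width': 0.08581398558835565}
top 436.3936524947654 315.56026960872214 190.77424029067188 [0.26047144 0.00715168 1.23506442] [[0.02, -1.0, 0.01], [-0.98, -0.02, -0.18], [0.18, -0.0, -0.98]]
scene 482.7828261455102 321.4219157486198 197.1314795255532 [-0.171963   -0.56615605  0.86731769] [[0.65, -0.76, 0.0], [-0.52, -0.45, -0.73], [0.55, 0.47, -0.69]]
```

View pics/top0.png

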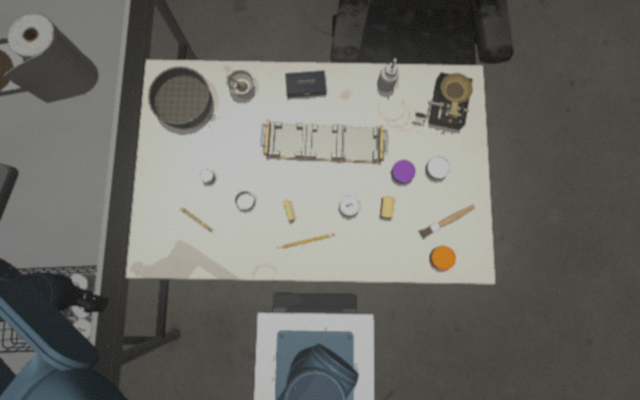

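View pics/scene0.png

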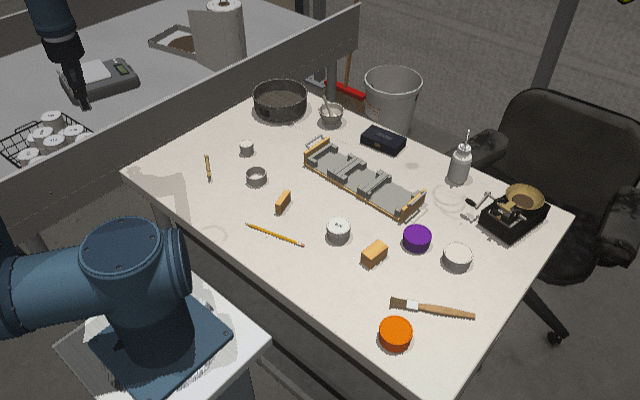

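The top view shows the lidded tins at (438,168) large, (349,206) middle and (207,177) small, and the open tin at (245,201). The blocks are at (387,207) thick and (289,210) thin. The carrier spans columns 262–387, rows 120–160. Look-alikes are the purple tin at (403,171), the orange one at (443,258), the thin block and the open tin. Next I'll get rough positions and a closer look.

```bash
cat > h.py <<'E'
from rig import manip
import cv2,numpy as np
from scipy.spatial.transform import Rotation as Rot
def cam(n,save=None):
    c=manip.camera(n); c["R"]=cv2.Rodrigues(np.array(c["rvec"],float))[0]; c["t"]=np.array(c["tvec"],float).ravel()
    c["o"]=-c["R"].T@c["t"]; c["bgr"]=np.ascontiguousarray(c["frame"][:,:,::-1])
    if save: cv2.imwrite(f"pics/{save}.png",c["bgr"])
    return c
def ray(c,u,v):
    d=c["R"].T@np.array([(u-c["cx"])/c["fx"],(v-c["cy"])/c["fy"],1.]); return c["o"],d/np.linalg.norm(d)
def plane(c,u,v,z):
    o,d=ray(c,u,v); return o+d*(z-o[2])/d[2]
def proj(c,p):
    q=c["R"]@np.asarray(p,float)+c["t"]; return np.array([c["fx"]*q[0]/q[2]+c["cx"],c["fy"]*q[1]/q[2]+c["cy"]])
def tri(r1,r2):
    (a,d),(b,e)=r1,r2
    s=np.linalg.lstsq(np.c_[d,-e],b-a,rcond=None)[0]; p,q=a+d*s[0],b+e*s[1]; return (p+q)/2,np.linalg.norm(p-q)
def down(yaw): # jaws (tool y) direction at angle yaw from world y
    return (Rot.from_euler('z',yaw)*Rot.from_quat([0,1,0,0])).as_quat()
E
python3 - <<'E'
from h import *
c=cam("top")
for k,(u,v,z) in dict(wide=(438,168,.034),mid=(349,206,.038),small=(207,177,.036),open=(245,201,.03),thick=(387,207,.036),thin=(289,210,.036),purple=(403,171,.034),cl=(266,140,.013),cr=(384,145,.013),edge=(130,280,0)).items(): print(k,plane(c,u,v,z).round(3))
crop=cv2.resize(c["bgr"][110:225,190:460],None,fx=2.96,fy=2.96,interpolation=cv2.INTER_CUBIC); cv2.imwrite("pics/topcrop.png",crop)
p=manip.get_obs()["position"]
manip.move_l([p[0],p[1],p[2]+.05],speed=.2)
manip.move_to([.40,-.02,.50],down(0))
print(manip.get_obs()["clock"],manip.get_obs()["joint_positions"].round(2))
w=cam("wrist","w1"); print(w["o"],w["R"].round(2).tolist(),w["fx"])
E
```

```text
wide [ 0.554 -0.341  0.034]
mid [ 0.44  -0.089  0.038]
small [0.516 0.31  0.036]
open [0.45  0.201 0.03 ]
thick [ 0.44  -0.195  0.036]
thin [0.426 0.077 0.036]
purple [ 0.544 -0.242  0.034]
cl [0.634 0.151 0.013]
cr [ 0.625 -0.192  0.013]
edge [ 0.228  0.513 -0.   ]
2.575 [-0.33 -0.07  1.68  0.    1.54 -1.9 ]
[ 0.32054342 -0.01913189  0.47071112] [[0.0, 1.0, 0.0], [0.95, -0.0, 0.31], [0.31, 0.0, -0.95]] 291.14214217030565
```

View pics/topcrop.png

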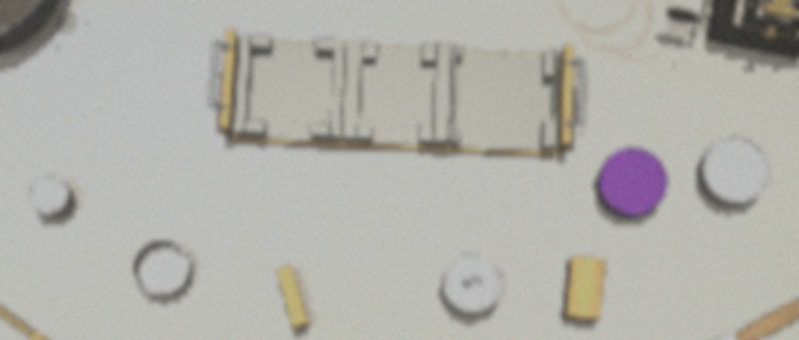

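View pics/w1.png

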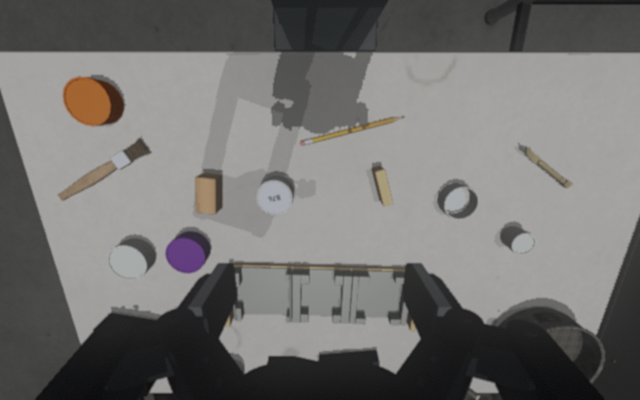

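Ordering from the top crop: the right insert (crop 452–560) looks longest, the centre one (360–435) shortest, and the left one (245–340) is probably the wide bay. I'll confirm from two closer wrist views.

Run:
```python
from h import *
import pickle
out=[]
for i,y in enumerate((.06,-.10)):
    manip.move_to([.60,y,.36],down(0)); manip.wait(.15)
    c=cam("wrist",f"v{i}"); out.append(c)
pickle.dump(out,open("v.pkl","wb"))
print(manip.get_obs()["clock"])
c=out[0]
a=[cv2.resize(o["bgr"],None,fx=1.25,fy=1.25)[:470] for o in out]
cv2.imwrite("pics/v0b.png",a[0]);cv2.imwrite("pics/v1b.png",a[1])
```

```text
4.7167
```

View pics/v0b.png

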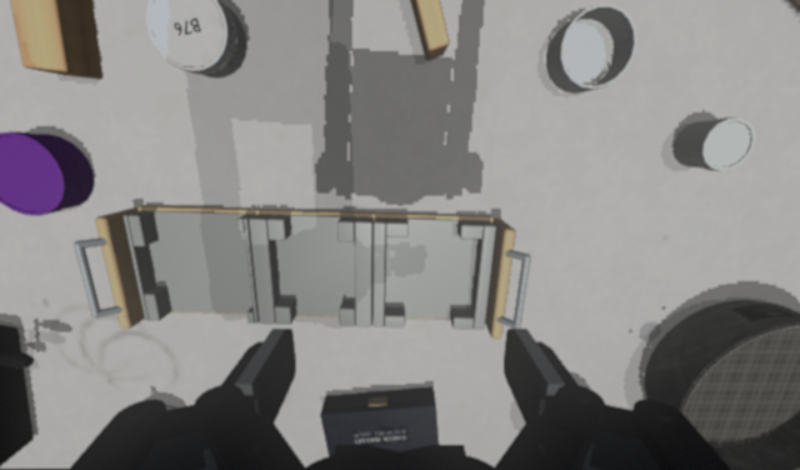

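View pics/v1b.png

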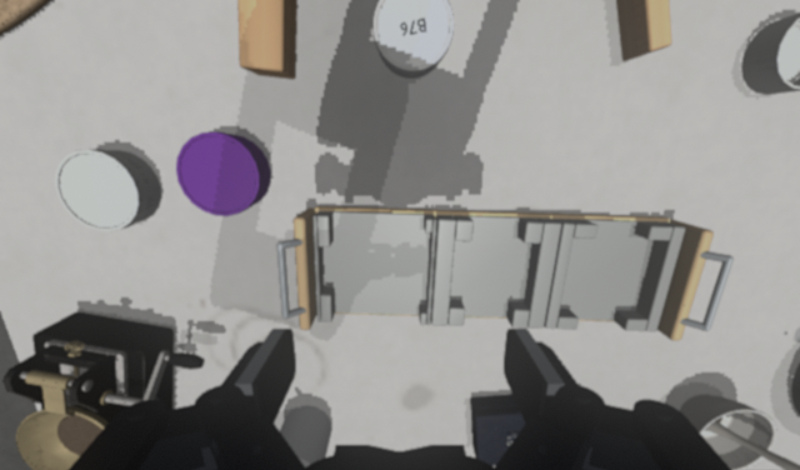

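Picture v1b shows, left to right (−y to +y):
- **Long bay:** its narrow lugs are at the left, at (325,230) and (327,303).
- **Middle bay:** around (490,265).
- **Wide bay:** around (615,270).

So the carrier's −y is world −y. Next I'll measure the tins by contours, with an enlarged crop for the wall corners.

```bash
cat > blob.py <<'E'
from h import *
def blob(c,u,v,tol=14,sat=False):
    g=cv2.GaussianBlur(c["bgr"],(3,3),0); m=np.zeros((402,642),np.uint8)
    cv2.floodFill(g,m,(int(u),int(v)),0,(tol,)*3,(tol,)*3,4|(255<<8)|cv2.FLOODFILL_MASK_ONLY|cv2.FLOODFILL_FIXED_RANGE)
    m=cv2.morphologyEx(m[1:-1,1:-1],cv2.MORPH_OPEN,np.ones((3,3)))
    k=max(cv2.findContours(m,cv2.RETR_EXTERNAL,cv2.CHAIN_APPROX_NONE)[0],key=cv2.contourArea)
    return cv2.convexHull(k),cv2.contourArea(k)
def lid(c,u,v,z,**k):
    "lid rim points cast on the plane z, circle about them"
    h,a=blob(c,u,v,**k); P=np.array([plane(c,*p[0],z)[:2] for p in h])
    A=np.c_[2*P,np.ones(len(P))]; s=np.linalg.lstsq(A,(P**2).sum(1),rcond=None)[0]
    e=cv2.fitEllipse(h)[0]
    return s[:2],2*np.sqrt(s[2]+s[:2]@s[:2])*1e3,a,e
E
python3 - <<'E'
from blob import *
import pickle
V=pickle.load(open("v.pkl","rb"))
T=cam("top")
S={'wide':[(1,80,150,.034)],'mid':[(0,140,28,.038),(1,315,14,.038)],'small':[(0,580,115,.036)],'open':[(0,470,42,.03)],}
tops={'wide':(438,166),'mid':(345,203),'small':(206,176)}
for n,L in S.items():
    E=[]
    for i,u,v,z in L:
        for tol in(10,16,24):
            r=lid(V[i],u,v,z,tol=tol); print(n,i,tol,r[0].round(4),r[1].round(1),r[2],np.round(r[3],1))
    if n in tops:
        for tol in (8,12,18):
            try: 
                t=lid(T,*tops[n],z,tol=tol); print('   top',tol,t[0].round(4),t[1].round(1),t[2],np.round(t[3],1))
            except Exception as e: print(e)
a=[cv2.resize(V[0]["bgr"][155:280,60:425],None,fx=2.19,fy=2.19,interpolation=cv2.INTER_CUBIC),cv2.resize(V[1]["bgr"][155:280,225:590],None,fx=2.19,fy=2.19,interpolation=cv2.INTER_CUBIC)]
cv2.imwrite("pics/car.png",np.vstack(a))
for yaw in(np.pi/2,-np.pi/2):
  for p in([.554,-.341,.18],[.516,.31,.18],[.63,-.1,.2]): print(yaw,p,np.round(manip.inverse_kinematics(p,down(yaw)),2))
E
```

```text
wide 1 10 [ 0.5587 -0.3406] 59.3 2628.5 [ 78.8 151.8]
wide 1 16 [ 0.5672 -0.3512] 305.4 42014.0 [ 90.1 135.1]
wide 1 24 [ 0.5878 -0.331 ] 327.4 44078.5 [101.3 151.3]
   top 8 [ 0.558  -0.3424] 54.0 250.5 [438.3 166.7]
   top 12 [ 0.5584 -0.3429] 56.5 279.0 [438.5 166.6]
   top 18 [ 0.4412 -0.3316] 414.8 12626.5 [438.9 225.7]
mid 0 10 [ 0.6011 -0.2374] 418.0 33770.0 [ 91.  168.4]
mid 0 16 [ 0.6009 -0.2425] 433.9 35382.0 [ 90.2 169.2]
mid 0 24 [ 0.5825 -0.2089] 440.4 50350.5 [107.6 145.9]
mid 1 10 [ 0.4432 -0.0869] 51.6 2263.0 [332.1  19.1]
mid 1 16 [ 0.4368 -0.0787] 67.4 2567.5 [342.1  19.8]
mid 1 24 [ 0.4388 -0.0761] 76.1 3591.0 [344.8  14.4]
   top 8 [ 0.4279 -0.0144] 294.4 7339.0 [319.6 216.1]
   top 12 [ 0.4299 -0.0148] 295.5 7707.0 [319.8 215.4]
   top 18 [ 0.432  -0.0157] 308.2 8160.0 [321.  214.1]
small 0 10 [0.5596 0.2545] 282.0 45398.0 [517.  132.6]
small 0 16 [0.579  0.2515] 342.6 63182.5 [506.4 130. ]
small 0 24 [0.5816 0.2483] 353.4 63727.0 [504.1 132.7]
   top 8 [0.5919 0.2257] 434.1 10530.5 [236.6 158.9]
   top 12 [0.5445 0.2495] 531.0 14279.5 [224.9 167.8]
   top 18 [0.5361 0.2767] 598.3 17687.5 [213.2 169.3]
open 0 10 [0.4594 0.1956] 35.9 1218.5 [466.6  41.7]
open 0 16 [0.4588 0.1954] 36.8 1284.5 [466.8  41.2]
open 0 24 [0.4584 0.1965] 38.8 1469.5 [468.1  40.1]
1.5707963267948966 [0.554, -0.341, 0.18] [-0.72  0.65  1.52 -0.    0.98  2.42]
1.5707963267948966 [0.516, 0.31, 0.18] [ 0.36  0.58  1.65 -0.    0.91 -2.79]
1.5707963267948966 [0.63, -0.1, 0.2] [-0.33  0.6   1.54 -0.    1.    2.81]
-1.5707963267948966 [0.554, -0.341, 0.18] [-0.72  0.65  1.52 -0.    0.98 -0.72]
-1.5707963267948966 [0.516, 0.31, 0.18] [ 0.36  0.58  1.65 -0.    0.91  0.36]
-1.5707963267948966 [0.63, -0.1, 0.2] [-0.33  0.6   1.54 -0.    1.   -0.33]
```

View pics/car.png

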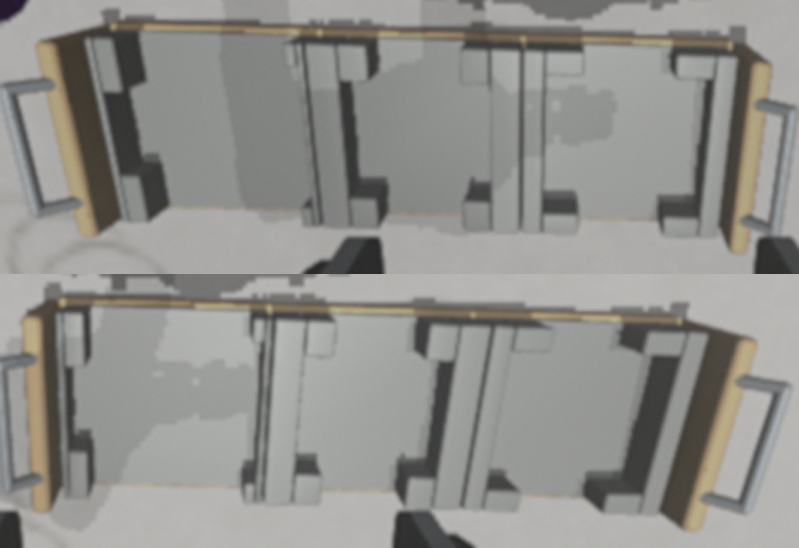

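The crop shows all the lug tops. I picked the lug inner edges and wall edges in both views, and I'll cast and triangulate them and check the result against the stated sizes.

Run:
```python
from blob import *
import pickle
V=pickle.load(open("v.pkl","rb")); s=2.19
px=lambda i,X,Y:(60+X/s,155+Y/s) if i==0 else (225+X/s,155+(Y-274)/s)
L={'sF':((105,92),(76,364)),'sB':((130,177),(78,453)),'m-F':((353,80),(320,356)),'m-B':((365,197),(307,471)),'m+F':((475,83),(440,359)),'m+B':((477,199),(420,476)),
'w-F':((565,74),(532,351)),'w-B':((561,204),(502,483)),'w+F':((695,77),(665,355)),'w+B':((680,206),(625,493)),
'L-':((111,130),(66,404)),'L+':((306,130),(262,404)),'M-':((342,130),(300,404)),'M+':((491,130),(447,404)),'W-':((545,130),(491,404)),'W+':((705,130),(668,404))}
for n,(a,b) in L.items():
    p=[plane(V[i],*px(i,*q),.033) for i,q in((0,a),(1,b))]
    t,e=tri(ray(V[0],*px(0,*a)),ray(V[1],*px(1,*b)))
    print(n,p[0][:2].round(4),p[1][:2].round(4),'tri',t.round(4),round(e*1e3,1))
T=cam("top"); # heights of lids
for n,a,b in(('wide',(1,78.9,151.5),(438.3,166.7)),('small',(0,581.6,114.8),(206.5,176)),('midv',(1,330.4,26.5),(348,204.5))):
    print(n,tri(ray(V[a[0]],*a[1:]),ray(T,*b)))
print('mid v0v1',tri(ray(V[0],189/1.25,27),ray(V[1],330.4,26.5)))
# thick block top corners in v1b / v0b and blob in top
for n,(u,v) in dict(thick=(387,207)).items():
    h,a=blob(T,u,v,tol=25); r=cv2.minAreaRect(h); P=[plane(T,*q,.036)[:2].round(4).tolist() for q in cv2.boxPoints(r)]; print(n,a,r,P,plane(T,*r[0],.036).round(4))
```

```text
sF [ 0.6059 -0.1663] [ 0.6045 -0.1614] tri [ 0.6027 -0.1596  0.0417] 1.3
sB [ 0.651  -0.1639] [ 0.6514 -0.1634] tri [ 0.6507 -0.1631  0.0342] 0.4
m-F [ 0.6001 -0.0446] [ 0.6005 -0.0432] tri [ 0.5996 -0.0437  0.0355] 0.4
m-B [ 0.6625 -0.0451] [ 0.6615 -0.0465] tri [ 0.6633 -0.046   0.0303] 0.9
m+F [0.6018 0.0146] [0.602 0.015] tri [0.6017 0.0147 0.0337] 0.2
m+B [0.6638 0.0127] [0.6644 0.0118] tri [0.6649 0.0124 0.0314] 0.5
w-F [0.5974 0.0584] [0.598  0.0589] tri [0.5974 0.0584 0.034 ] 0.7
w-B [0.6668 0.056 ] [0.6684 0.0546] tri [0.669 0.056 0.03 ] 1.5
w+F [0.599  0.1214] [0.6    0.1236] tri [0.5985 0.1206 0.0369] 1.0
w+B [0.6681 0.1178] [0.6742 0.1194] tri [0.6704 0.1176 0.0344] 5.4
L- [ 0.6256 -0.1679] [ 0.625  -0.1677] tri [ 0.6252 -0.1676  0.0332] 0.5
L+ [ 0.6258 -0.0707] [ 0.6251 -0.0706] tri [ 0.6254 -0.0706  0.0332] 0.7
M- [ 0.6258 -0.0528] [ 0.6251 -0.0518] tri [ 0.6248 -0.052   0.0349] 0.7
M+ [0.626  0.0214] [0.6251 0.0211] tri [0.6257 0.0214 0.0325] 0.9
W- [0.6261 0.0483] [0.6251 0.0429] tri [0.6293 0.0479 0.0226] 0.9
W+ [0.6263 0.128 ] [0.6251 0.1307] tri [0.6238 0.1268 0.0383] 1.0
wide (array([ 0.55814964, -0.34284977,  0.03132222]), np.float64(0.0007412501546249757))
small (array([0.52083454, 0.31170011, 0.03750594]), np.float64(0.0051903463534809305))
midv (array([ 0.44589432, -0.08758492,  0.02801   ]), np.float64(0.000795591549477538))
mid v0v1 (array([ 0.44838842, -0.08831679,  0.0382167 ]), np.float64(0.00017525287373706608))
thick 158.5 ((387.78656005859375, 206.42071533203125), (9.6075439453125, 19.215089797973633), 6.34019136428833) [[0.4158, -0.1807], [0.4696, -0.1872], [0.467, -0.2138], [0.4133, -0.2071]] [ 0.4413 -0.1972  0.036 ]
```

Bay dimensions come out at 97/73.6/~80–82 mm in y, 46/62/70 mm in x, and wall tops at about 33 mm, all agreeing with the text. The carrier line is x ≈ 0.632 + 0.023·y. Lid heights are 31–38 mm, also fine; one view pair put the middle lid at 28 mm, but the better pair gives 38 mm. Now I'll hover over the large tin for a close check.

```bash
cat > pp.py <<'E'
from blob import *
G=manip.tcp_to_grasp; Y0=-np.pi/2; CY=-.023
SITE=dict(wide=(.634,.0885),mid=(.6315,-.0155),small=(.6287,-.1388),block=(.6297,-.0943))
def hover(x,y,z=.30,yaw=Y0): manip.move_to([x,y,z],down(yaw))
def pick(x,y,yaw=Y0,gz=.022,sq=50):
    hover(x,y,.28,yaw); hit=manip.move_l([x,y,gz+G],speed=.12,force_limit=15)
    manip.command_gripper(0.0,sq); w=manip.get_obs()["grip_width"]
    manip.move_l([x,y,.30],speed=.2); o=manip.get_obs(); print('hit',hit,'width',round(w,4),'lifted',round(o["grip_width"],4),'t',round(o["clock"],1)); return o["grip_width"]
def place(site,open_to,gz=.022):
    x,y=SITE[site]; hover(x,y,.30,Y0+CY)
    manip.move_l([x,y,.245],speed=.15)
    hit=manip.move_l([x,y,gz+G+.014],speed=.05,force_limit=12); o=manip.get_obs()
    print(site,'hit',hit,'tcp',o["position"].round(4),'above target mm',round((o["position"][2]-gz-G-.013)*1e3,1),'F',o["ft_force"].round(1)); return hit
def release(site,open_to):
    x,y=SITE[site]; manip.command_gripper(open_to); manip.wait(.2); manip.move_l([x,y,.30],speed=.15); print('t',manip.get_obs()["clock"])
E
python3 - <<'E'
from pp import *
hover(.558,-.342,.30); manip.wait(.1); c=cam("wrist","hw")
print(proj(c,[.558,-.342,.034]),c["o"],manip.get_obs()["clock"])
E
```

```text
[318.30613664 212.66493221] [ 0.55864773 -0.26057357  0.2712935 ] 6.075
```

View pics/hw.png

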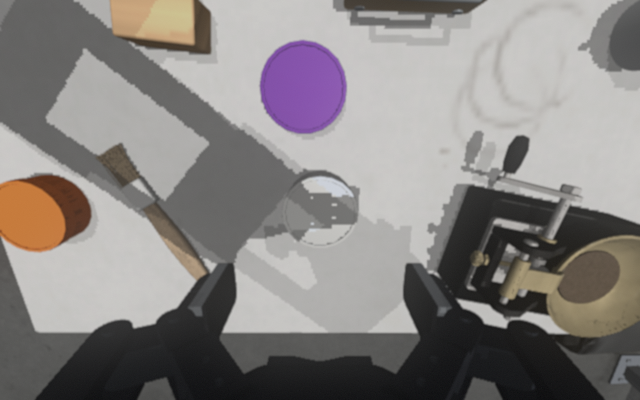

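The picture shows the white lidded tin centred at (321,209), about 73 px wide (≈66 mm). Purple is at (303,86) and orange at (40,213). The scale is at u>430, clear of the fingers. This is the right tin, with a 3 px correction.

Run:
```python
from pp import *
w=pick(.5605,-.339)
if abs(w-.066)<.006:
    if not place("wide",.085): release("wide",.085)
    # look at next: middle tin hover
        
    hover(.447,-.088,.30); manip.wait(.1); c=cam("wrist","hm"); print(proj(c,[.447,-.088,.038]), manip.get_obs()["clock"])
```

```text
hit False width 0.0643 lifted 0.0645 t 8.4
wide hit False tcp [0.634  0.0885 0.1911] above target mm 1.4 F [-2.3  0.1  3. ]
t 13.1917
[317.62021549 213.41708402] 14.35
```

View pics/hm.png

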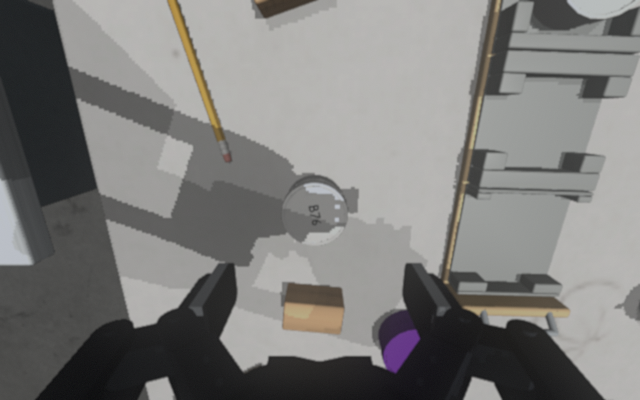

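The middle tin's lid ("B76") is centred at (315,210), and the thick block lies at (313,308). The wide tin sits in its bay at the upper right. Next I'll pick the middle tin.

Run:
```python
from pp import *
w=pick(.4445,-.085)
if abs(w-.0555)<.005:
    if not place("mid",.08): release("mid",.08)
    else: raise SystemExit("stopped early")
    c=cam("wrist","after_mid"); T=cam("top")
    manip.command_gripper(.085); hover(.52,.311,.30); manip.wait(.1); c2=cam("wrist","hs"); print(proj(c2,[.52,.311,.036]), manip.get_obs()["clock"])
    cv2.imwrite("pics/pair.png",np.hstack([c["bgr"],c2["bgr"]])[:, ::1][:, :]) 
    cv2.imwrite("pics/pair.png",cv2.resize(np.vstack([c["bgr"][60:330],c2["bgr"][60:330]]),None,fx=1.1,fy=1.1))
```

```text
hit False width 0.0538 lifted 0.0539 t 16.8
mid hit False tcp [ 0.6317 -0.0156  0.1908] above target mm 1.1 F [ 0.4 -0.4  0.9]
t 20.8
[317.98739153 210.85064751] 22.575
```

View pics/pair.png

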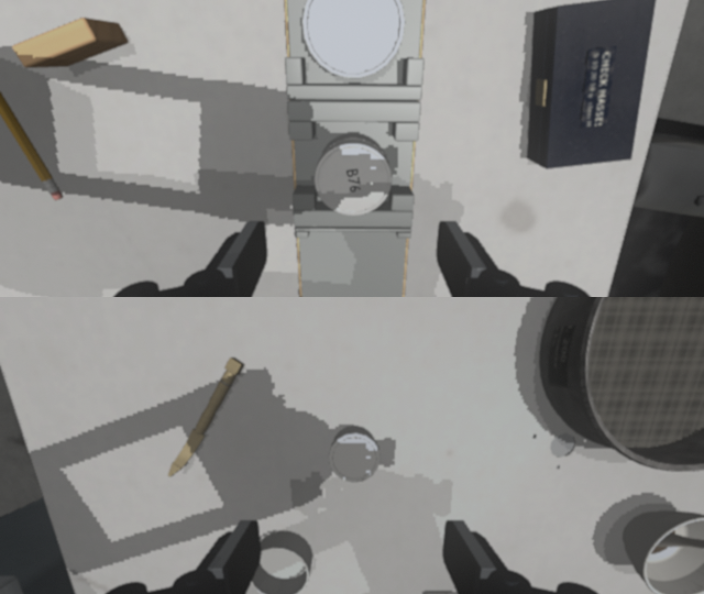

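The middle tin stands between its lugs at (352,178). The small lidded tin is at (355,454) in the picture, which is frame pixel (322.7,202.7). The open tin at (282,560) is clear of the fingers.

Run:
```python
from pp import *
c=cam("wrist"); p=plane(c,322.7,202.7,.036); print(p)
w=pick(p[0],p[1])
if abs(w-.037)<.005:
    if not place("small",.06): release("small",.06)
    else: raise SystemExit("stopped early")
    c=cam("wrist","after_small")
    manip.command_gripper(.085); hover(.441,-.197,.30); manip.wait(.1); c2=cam("wrist","hb"); print(proj(c2,[.441,-.197,.036]), manip.get_obs()["clock"])
    cv2.imwrite("pics/pair2.png",cv2.resize(np.vstack([c["bgr"][60:330],c2["bgr"][60:330]]),None,fx=1.1,fy=1.1))
    h,a=blob(c2,318,212,tol=25); r=cv2.minAreaRect(h); P=np.array([plane(c2,*q,.036)[:2] for q in cv2.boxPoints(r)]); print(a,r,P.round(4).tolist(),P.mean(0))
```

```text
[0.52394233 0.31826979 0.036     ]
hit False width 0.0388 lifted 0.039 t 25.1
small hit False tcp [ 0.6289 -0.1389  0.191 ] above target mm 1.3 F [ 0.5 -0.1 -0.5]
t 30.025
[316.98762843 211.71854336] 31.4083
18578.0 ((182.03656005859375, 166.45985412597656), (347.9752502441406, 134.2257080078125), 30.6563777923584) [[0.1912, -0.1335], [0.266, -0.0549], [0.4821, -0.1844], [0.4219, -0.2999]] [ 0.34031898 -0.16817831]
```

View pics/pair2.png

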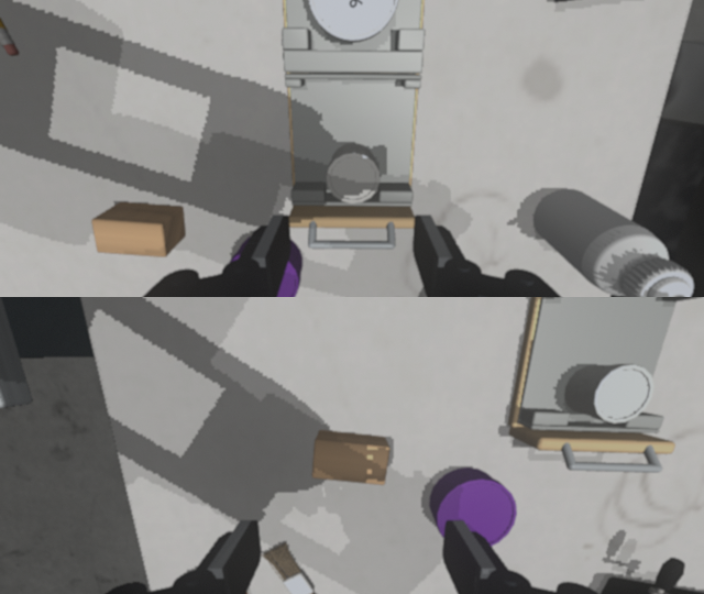

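The small tin stands in its nest between the lugs at (353,177). The thick block's top face is centred at about (351,459), frame pixel (319,208). Its long edge runs from (314,474) to (387,483), so its angle is −0.12 rad, which matches the top view.

Run:
```python
from pp import *
c=cam("wrist"); p=plane(c,319,208,.036); print(p)
manip.command_gripper(.078)
w=pick(p[0],p[1],yaw=Y0-.12)
if abs(w-.056)<.006:
    if not place("block",.075): release("block",.075)
    else: raise SystemExit("stopped early")
    T=cam("top"); 
    manip.move_to([.60,-.02,.36],down(0)); manip.wait(.2); c=cam("wrist","fin")
    print(manip.get_obs()["clock"])
    cv2.imwrite("pics/finb.png",cv2.resize(c["bgr"][100:320,100:540],None,fx=1.8,fy=1.8,interpolation=cv2.INTER_CUBIC))
    a=cv2.resize(T["bgr"][110:225,190:460],None,fx=2.96,fy=2.96,interpolation=cv2.INTER_CUBIC); cv2.imwrite("pics/fint.png",a)
```

```text
[ 0.44252062 -0.19338763  0.036     ]
hit False width 0.0572 lifted 0.0574 t 34.0
block hit False tcp [ 0.6299 -0.0943  0.1908] above target mm 1.1 F [-0.6 -0.3 -0.7]
t 38.0417
39.675
```

View pics/finb.png

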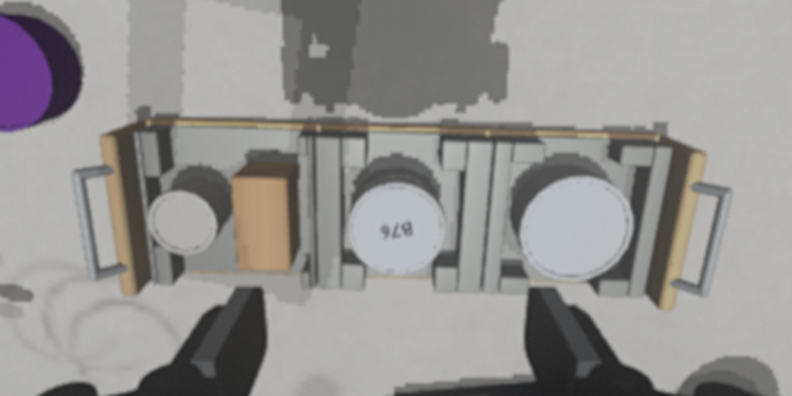

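All four parts look seated. As a last check I'll take one second view, to triangulate the lid heights.

Run:
```python
from pp import *
import pickle
a=cam("wrist"); manip.move_to([.60,-.15,.36],down(0)); manip.wait(.2); b=cam("wrist"); pickle.dump((a,b),open("f.pkl","wb"))
cv2.imwrite("pics/fin2.png",cv2.resize(b["bgr"][100:320,190:630],None,fx=1.8,fy=1.8,interpolation=cv2.INTER_CUBIC)); print(manip.get_obs()["clock"])
```

```text
40.5583
```

View pics/fin2.png

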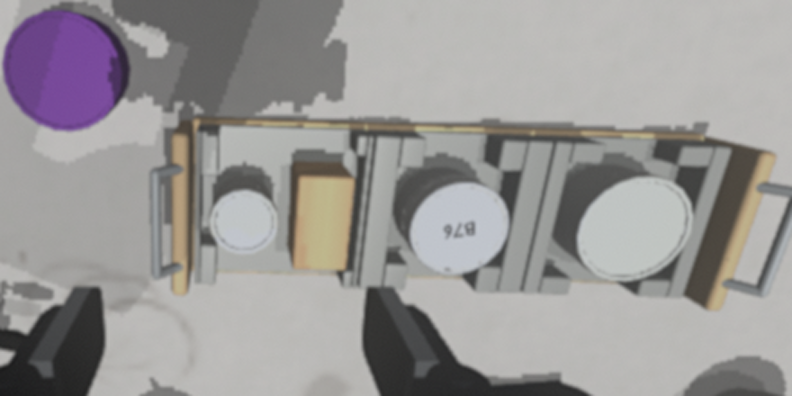

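Run:
```python
from pp import *
import pickle
a,b=pickle.load(open("f.pkl","rb")); s=1.8
for n,A,B,h in(('wide',(576,228),(635,228),.034),('mid',(397,227),(459,228),.038),('small',(184,222),(244,222),.036),('block',(264,223),(323,224),.036)):
    ua=(100+A[0]/s,100+A[1]/s); ub=(190+B[0]/s,100+B[1]/s); z=.013+h
    d=[(plane(c,*u,z)[:2]-SITE[n]).round(4).tolist() for c,u in((a,ua),(b,ub))]
    t,e=tri(ray(a,*ua),ray(b,*ub)); print(n,'offset from site',d,'tri z',t[2].round(4),'expect',z,'res',round(e*1e3,1))
```

```text
wide offset from site [[-0.0003, -0.0028], [-0.0002, -0.0022]] tri z 0.0482 expect 0.047 res 0.1
mid offset from site [[-0.0002, -0.0029], [0.0007, -0.0027]] tri z 0.0514 expect 0.051 res 0.9
small offset from site [[-0.0, -0.0021], [0.0006, -0.0028]] tri z 0.0475 expect 0.048999999999999995 res 0.6
block offset from site [[-0.0003, -0.0007], [0.0008, -0.0018]] tri z 0.0466 expect 0.048999999999999995 res 1.1
```

All four are within 3 mm of their points, and their top heights are within 2.5 mm of what is expected on the floor. I'm handing in.

```bash
python3 -c "
from rig import manip
manip.job_done(); print(manip.get_obs()['clock'])"
```

```text
the job is handed in; nothing more can be done
the job is handed in; nothing more can be done
```

The job is done and handed in after about 41 s of the 80 s. The three lidded tins stand in their bays, and the thick block lies crosswise in the gap beside the smallest tin. I gave the open tin and the thin block a wide berth and never gripped them.

- **Position:** the two closing views put every part within 1 mm in x and 3 mm in y of where I measured its place.
- **Height:** the tops triangulated at 48, 51, 47.5 and 46.6 mm for the wide, middle and small tins and the block. 47, 51, 49 and 49 mm were expected, so all four rest on the floor, and they look upright. No lowering move hit its force limit.

**Checks that disagreed, or that I did not make:**
- An early view pair put the middle tin's lid at 28 mm instead of 38 mm, and a better pair gave 38 mm.
- The first position for the small tin was off by about 7 mm, and I corrected it from the hover view before grasping.
- My first reading of one wide-bay wall was a misread pixel, and I re-read it before using it.
- I did not measure the open tin and thin block again at the end.

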